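# Load a sample jar onto a guarded stirrer with its isolator off

## Robot

A 7-joint arm with a two-finger parallel gripper is mounted at the origin on the work surface. World frame = base frame: x ahead of the robot, y to its left, z up, the work surface at z = 0. Lengths are in mm, angles in rad, forces in N, time in s.
With the tool pointing down it reaches from about 350 to 900 mm from the base axis. Payload 7.2 kg.
Tool frame: the origin (TCP) lies at the very end of the fingers, on their centre line; the grasp point (between the pads) lies 19 mm behind it; z points along the fingers, y is the line along which they close (so a half turn about z gives the same grasp; the last joint's range is limited). The gripper opens to 85 mm and grips with 20 to 120 N. Pads are 22 mm wide; open, the fingers measure 114 mm over their backs; the gripper's body (76 mm by 85 mm) begins 54 mm behind the grasp point. The pads swing forward as they close: fully open they stand 13 mm farther back than shut.
Start: joints at [1.11, 0.411, -0.013, 1.596, 0.006, 1.134, -0.082], TCP at [239.224, -577.408, 231.297] pointing down, gripper open.
Joint ranges: [-2.95, 2.95], [-0.29, 1.99], [-1.47, 1.44], [0.14, 2.54], [-1.03, 4.17], [0.13, 1.85], [-2.86, 2.86]. Speed limits (rad/s): [2.39, 2.39, 3.01, 3.01, 3.14, 3.14, 3.14].

## Interface

Orientations are given as a rotation vector (axis times angle).
In Python, from cell import env gives the robot as it stands. The module is installed in compiled form; this text tells all that it offers.
- The arm moves only by the tool servo_tool, never from a script. Its argument "increments" is a list of rows, each a list of 7 numbers: the shift along the world's x, y, z scaled (see below), then the turn, a rotation vector about the world's x, y, z scaled (see below), then the opening, from 0 (shut) to 1 (fully open). A call has 1 to 5 rows; each row shifts and turns the commanded pose from where the row before left it; what a row does not reach is not made up. The controller multiplies each number of a shift by 40 cm and each number of a turn by 90 degrees. A row lasts 1/8 s, in which the tool goes at most 62.5 mm and 10.7 degrees, less where a joint would pass 70% of its speed; a pose out of reach is approached as far as the arm can. A call with a number of a shift or a turn outside -1 to 1 is refused whole. A call with a gripper value outside its range is refused whole. The fingers move at their own pace and stop on an object; "grip_force" is the grip in N (left out, the last holds). Time passes only in rows, so rows that do not move let the fingers close. It gives the time, the measured TCP pose, the force, the opening and the grip force at its end, in the units of the state.
- env.get_obs(): the state, without advancing time (a new reading comes with each control period).
- env.read_camera(name): name is "side" or "top"; returns a dict with "image" (400x640x3 uint8, red, green, blue), "depth" (400x640 float32, mm along the optical axis (not along the pixel's ray), 0 where there is no reading), "fx", "fy", "cx", "cy" (pixels), "origin" and "attitude" of the camera in the world. Camera axes: x right, y down, z forward; pixel columns grow to the right and rows downward; lengths in mm; the calibration is good to about 2 mm. A picture is of the moment at which its call begins.
- env.finish_job(): hands the job in; it is judged then, once.
The state is a dict: "time": time; "q": joint angles; "dq": joint speeds; "joint_efforts": joint torques, N m; "ee_pos": TCP position; "tool_rot": TCP orientation; "wrist_force": force on the tool from outside, world axes, zero at the start; "torque": the same for the moment, N m; "gripper_width": finger opening in mm; "grip_force": force on a finger pad.
Only numpy, scipy, OpenCV 4.12 (cv2) and the standard library are available. Lean on these libraries where they do the work, as an engineer would, in place of code of your own. Each camera call takes 0.05 s, during which the arm holds its last target. There are 200 camera calls.

## Task

Load the squat white jar onto the guarded stirrer the safe way: first throw the stirrer's isolator (the one with the T-bar handle, now on) fully over to off, then swing the guard door wide open by its handle until it stands about square to the doorway. Set the jar gently upright on the middle of the stirrer's round plate and let go of it, close the guard door fully, and only then throw the isolator fully back to on. Leave the other switch (ball handle) on and do not push or knock over the other things on the bench.

Things in the scene. Friction and masses are not known exactly. Their poses are not given: they have to be found in the camera images.
- isolator (a joint): Lever angle (rad) of the isolator with the T-bar handle: 0 = off (handle leans 0.6 rad from vertical towards the -x axis of point isolator_pivot), 1.2 = on (leans 0.6 rad towards its +x axis); starts on. The lever is heavy (0.25 kg): its weight holds it against either stop and drops it over to the other once well past upright (0.6); moving it off a stop takes about 1.5 N at the handle.
- isolator_pivot (a point): Pivot of the T-bar isolator, 52 mm above the bench, on the centre line of its grey steel box (100 mm along x, 75 mm along y, 40 mm high, fixed to the bench). x is the horizontal throw direction off to on, y the hinge axis, z up. Two steel cheeks 44 mm long beside the lever's foot reach 64 mm above the bench.
- isolator_tip (a point): Middle of the T-bar, 85 mm from the pivot: a round grey plastic bar 18 mm thick and 68 mm long, parallel to the pivot's y axis, on a steel stem 12 mm thick. About 122 mm above the bench at either stop, 137 mm when upright; nothing is above or beside it.
- other_switch (a joint): Lever angle of the other switch, which must stay on: an equal box and lever but with a ball (34 mm) instead of a T-bar. 1.2 = on (as it starts), 0 = off.
- other_switch_tip (a point): Centre of the ball handle of the other switch, about 122 mm above the bench. The two switches stand in two places on the bench, either way round.
- door (a joint): Opening angle (rad) of the guard door: 0 = shut (against its stop), 1.2 or more = wide open, 1.9 = stop. Turns clockwise seen from above as it opens, out from the guard towards the robot's left. Light friction (0.06 N m); it stays where it is left.
- door_hinge (a point): Point on the door's vertical hinge axis, 118 mm above the bench, level with the handle's middle. The axes turn with the door: the door runs from the hinge along -y for 214 mm, its outer face (with the handle) looks to -x. Panel 12 mm thick, framed in aluminium, its top 170 mm above the bench.
- door_handle (a point): Middle of the vertical round bar handle (about 12 mm thick, 90 mm long, held at both ends by stubs to the door), 118 mm above the bench, its top at about 163 mm, its axis 35 mm out from the door's outer face. 40 mm along -x and 185 mm along -y from door_hinge; it has the door's axes. It can be pinched from above.
- plate_top (a point): Centre of the top face of the stirrer's round aluminium plate (124 mm across, 64 mm above the bench), in the guard. Axes are the guard's: -x looks out through the doorway, z up. The guard: a fixed, open-topped square of clear screens in an aluminium frame, 220 x 220 mm outside, 172 mm high, with the door over its whole front; its centre lies 12 mm along -x from this point.
- jar: Squat white plastic jar, 90 mm high, body 58 mm across, flat lid 62 mm across over the top 25 mm (65 to 90 mm). Loose, upright, about 0.2 to 0.4 kg. Origin at the centre of its underside, z up.
- tall_bottle: Bystander: taller white bottle, 52 mm across, shoulder at 85 mm, 130 mm high with a narrow 30 mm cap; origin under its centre. It and the jar stand in two places, either way round.
- beaker: Bystander: glass beaker, 70 mm across, 85 mm high; origin under its centre.
- tip_box: Bystander: grey box with clear cover, 120 x 80 mm, 70 mm high; origin under its centre.
- timer: Bystander: small white timer lying flat, 60 x 70 mm, 22 mm high; origin under its centre.
- spatula: Bystander: spatula, about 200 mm long, lying at the back of the bench; origin under its middle.
Things that resemble listed ones, but are neither listed nor needed, are in the scene too. Leave any brown or purple look-alike of the part that bears other_switch alone.

How it is judged:
By the outcome, as a careful person would: the job done as asked, in the order asked, and still so for the second after the job is handed in, with the robot touching nothing.
It also fails if it takes over 72 s, if anything falls off the work surface, if the arm or the gripper's body presses on something with over 40 N, if the wrist force passes 120 N, or if a joint passes its speed limit or range.

## Working session

There is one attempt and no reset: what is moved stays moved. The work goes in short steps, Python scripts to look and compute and a tool call to move; the robot and the scene stay as the last step left them, time stands still between calls to the robot, and variables do not carry over. Pictures are saved under pics/ and viewed, at most 10 in all, crops included, and the job is handed in when it is done.

Besides the shell and the picture viewer there is one more tool, called after "Request:" in YAML: its name, and indented under it one key for each argument. servo_tool: Moves the arm, as the interface text tells. Shifts and turns lie within -1 to 1; 1 stands for 40 cm of shift or 90 degrees of turn. Its arguments: {"type":"object","properties":{"increments":{"type":"array"},"grip_force":{"type":"number"}},"required":["increments"]}

```bash
mkdir -p pics; cat > h.py <<'E'
import numpy as np, cv2
from cell import env
from scipy.spatial.transform import Rotation as R
def cam(n):
    c=env.read_camera(n); np.savez(f'pics/{n}.npz',**{k:np.array(v) for k,v in c.items()}); return c
def load(n): return dict(np.load(f'pics/{n}.npz'))
def att(c):
    a=np.array(c['attitude'],float)
    return a if a.shape==(3,3) else R.from_rotvec(a).as_matrix()
def cloud(c):
    d=c['depth']; v,u=np.mgrid[:400,:640]
    p=np.stack([(u-c['cx'])/c['fx']*d,(v-c['cy'])/c['fy']*d,d],-1)
    w=p@att(c).T+np.array(c['origin']); w[d==0]=np.nan; return w
E
python3 - <<'E'
from h import *
for n in('top','side'):
    c=cam(n); print(n,c['fx'],c['origin'],c['attitude'])
    cv2.imwrite(f'pics/{n}0.png',cv2.resize(c['image'][:,:,::-1],(800,500)))
o=env.get_obs(); print(o)
E
```

```text
top 485.6184366883025 [ 343.0632189   115.60991575 1476.66471427] [-2.21303508  2.15702148 -0.08673156]
side 418.86791521203577 [ 419.31749921 1064.67035119 1087.21908838] [-0.01214229  2.88924995 -1.18223878]
{'time': 0.1, 'q': array([ 1.10976438,  0.41184404, -0.01268537,  1.59691457,  0.00562682,
        1.13429529, -0.08221023]), 'dq': array([-7.24399073e-04, -3.23180211e-03, -5.41659871e-04, -1.09214320e-03,
       -6.08733579e-04,  1.82044782e-04,  3.08291409e-05]), 'joint_efforts': array([ 3.34043463e-03, -6.01823330e+01,  6.84437938e-01, -3.00088477e+01,
        1.39815829e-02,  6.43005784e-03,  3.34477534e-05]), 'ee_pos': array([ 239.03738846, -577.02807962,  230.54101457]), 'tool_rot': array([-3.07984733e+00, -6.12833502e-01,  6.42833195e-04]), 'wrist_force': array([ 0.44007267, -0.15087598,  0.24271066]), 'torque': array([ 0.05144679,  0.02214646, -0.03390614]), 'grip_force': 0.0, 'gripper_width': 85.48903716096918}
```

View pics/top0.png

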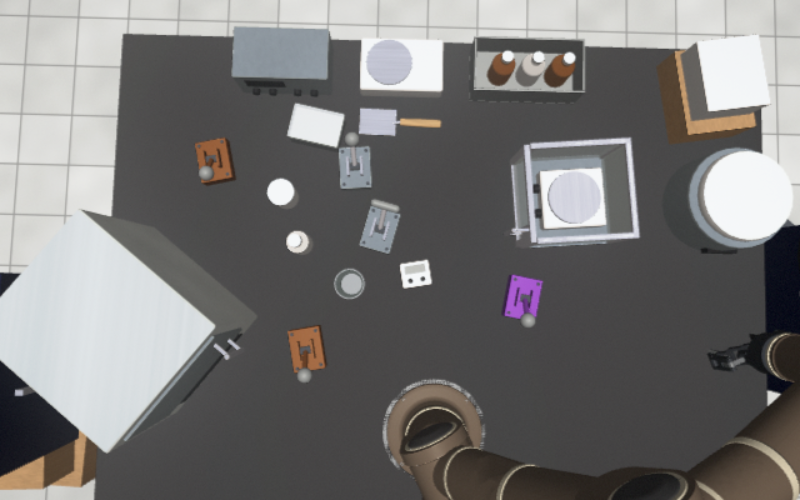

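View pics/side0.png

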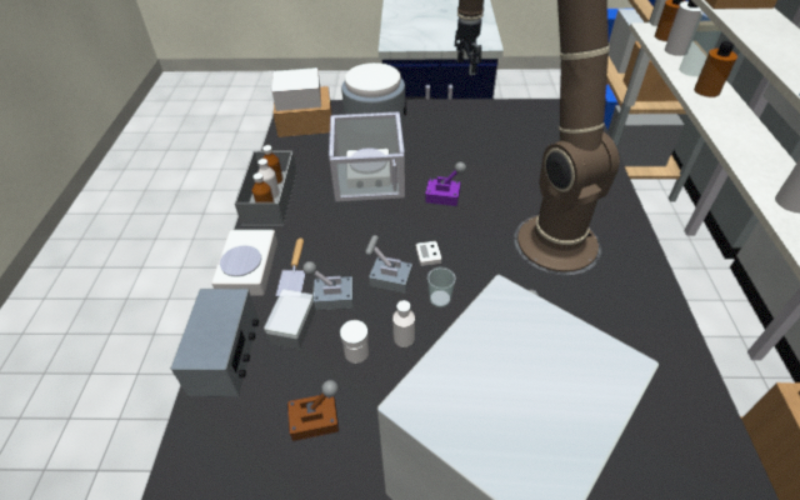

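The top view (800x500) shows the guard at (580,190), with its door on the left at x≈517 and its handle at (517,232). The T-bar isolator is at (380,225) and the ball switch at (353,165). The jar is at (281,192), the tall bottle at (297,242), and the beaker at (349,284). Next I'll measure these from depth.

```bash
python3 - <<'E'
from h import *
c=load('top'); w=cloud(c)
def reg(x0,y0,x1,y1,zl,zh):
    s=.8; q=w[int(y0*s):int(y1*s),int(x0*s):int(x1*s)].reshape(-1,3); q=q[np.isfinite(q[:,2])]
    return q[(q[:,2]>zl)&(q[:,2]<zh)]
def rect(n,q):
    r=cv2.minAreaRect(q[:,:2].astype(np.float32)); print(n,len(q),'rect',np.round(r[0],1),np.round(r[1],1),round(r[2],1),'mean',q.mean(0).round(1),'z',np.percentile(q[:,2],[5,95]).round(1))
rect('jar',reg(262,172,302,212,80,100))
rect('bottle',reg(280,225,316,260,110,150))
rect('beaker',reg(330,265,370,300,60,100))
rect('isobox',reg(350,190,410,260,30,47))
rect('tbar',reg(360,190,410,225,108,140))
rect('ball',reg(335,125,370,150,100,150))
rect('swbox',reg(330,140,378,195,30,47))
rect('plate',reg(540,160,605,230,58,70))
rect('guardtop',reg(500,130,650,260,160,185))
rect('handle',reg(500,225,526,240,120,185))
rect('timer',reg(395,255,435,290,15,35))
rect('purple',reg(495,270,545,330,30,47))
rect('purpleball',reg(495,270,545,330,100,150))
q=reg(0,0,800,500,-30,20);print('bench',np.median(q[:,2]))
im=c['image'][90:220,380:530,::-1]; a=cv2.resize(im,None,fx=4,fy=4,interpolation=cv2.INTER_CUBIC)
cv2.imwrite('pics/gcrop.png',a)
im=c['image'][90:240,210:350,::-1]; a=cv2.resize(im,None,fx=4,fy=4,interpolation=cv2.INTER_CUBIC)
cv2.imwrite('pics/icrop.png',a)
E
```

```text
jar 363 rect [546.9 371.6] [60.8 59. ] 46.5 mean [547.6 371.7  89.2] z [84.1 93.9]
bottle 98 rect [434.1 329.4] [28.1 27.6] 46.6 mean [433.7 329.4 128.8] z [122.8 134.2]
beaker 133 rect [341.7 207.6] [65.6 69. ] 2.0 mean [341.5 211.5  78.9] z [62.5 87.5]
isobox 659 rect [470.8 142.4] [75.3 99.3] 75.6 mean [467.2 142.7  39.4] z [33.9 44.6]
tbar 160 rect [513.2 131.5] [67.5 27.8] 74.7 mean [516.1 130.7 127. ] z [113.4 134. ]
ball 118 rect [663.9 210.1] [32.1 31.2] 3.2 mean [663.8 208.9 131.1] z [111.3 141.1]
swbox 674 rect [626.5 215.4] [117.2  93.2] 4.5 mean [616.5 205.7  39. ] z [33.6 43.8]
plate 1327 rect [ 558.  -311.8] [130.5 125.9] 89.8 mean [ 557.1 -313.5   63.7] z [59.2 68.2]
guardtop 1661 rect [ 555.2 -276.8] [221.1 275. ] 4.7 mean [ 556.8 -296.8  170.1] z [163.2 175.2]
handle 47 rect [ 465.3 -161. ] [31.7  9.7] 88.3 mean [ 465.8 -157.2  155.1] z [124.9 168.5]
timer 452 rect [368.4  53.9] [59.6 69.7] 10.7 mean [368.4  54.1  22. ] z [17.1 27.3]
purple 620 rect [ 317.6 -200.1] [77.  99.6] 79.4 mean [ 323.6 -196.7   39.6] z [34.5 44.6]
purpleball 128 rect [ 271.5 -193. ] [32.1 33.9] 41.8 mean [ 272.3 -190.4  131.2] z [113. 139.]
bench -0.12812968279899906
```

View pics/gcrop.png

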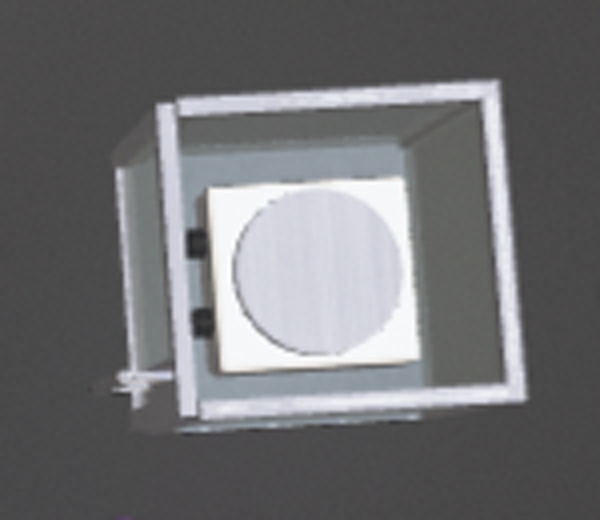

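View pics/icrop.png

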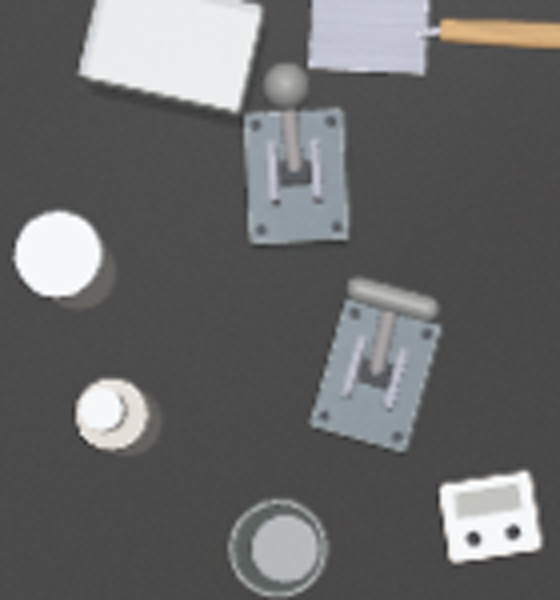

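The guard crop shows the handle's bar at about (130,382) and the door panel's top rail from (168,105) to (190,412). The isolator crop shows the T-bar at (393,297), leaning away from the robot. Next I'll refine the guard and handle geometry.

```bash
python3 - <<'E'
from h import *
c=load('top'); w=cloud(c)
def px(u,v,z): # crop->plane z
    r=att(c)@np.array([(u-c['cx'])/c['fx'],(v-c['cy'])/c['fy'],1]); o=np.array(c['origin'],float); return (o+r*(z-o[2])/r[2])[:2].round(1)
g=lambda u,v,z:px(380+u/4-.4,90+v/4-.4,z)
print('door rail left edge',g(157,105,170),g(182,413,170),'right',g(176,104,170),g(199,413,170))
print('back corners outer',g(499,81,172),g(526,400,172))
print('handle top cand',g(118,378,163),g(130,382,163),g(133,390,163))
P=w[90:220,380:530].reshape(-1,3);P=P[np.isfinite(P[:,2])]
t=P[(P[:,2]>162)&(P[:,2]<180)&(P[:,1]<-182)]
r=cv2.minAreaRect(t[:,:2].astype(np.float32));print(r);print(cv2.boxPoints(r))
pl=P[(abs(P[:,2]-64)<5)&(np.hypot(P[:,0]-558,P[:,1]+312)<80)]
(e)=cv2.minEnclosingCircle(pl[:,:2].astype(np.float32));print('plate',e,'crop',g(320,270,64))
s=load('side');ws=cloud(s);Q=ws.reshape(-1,3);Q=Q[np.isfinite(Q[:,2])]
for n,K in(('top',P),('side',Q)):
    h=K[(abs(K[:,0]-466)<25)&(K[:,1]>-175)&(K[:,1]<-135)&(K[:,2]>60)&(K[:,2]<180)]
    print(n,len(h),np.round(h[np.argsort(-h[:,2])][:60:3],0).tolist() if len(h) else '')
d=Q[(Q[:,2]>30)&(Q[:,2]<168)&(Q[:,1]>-215)&(Q[:,1]<-165)&(Q[:,0]>430)&(Q[:,0]<680)]
A=np.c_[d[:,0],np.ones(len(d))];print('door face side',len(d),np.linalg.lstsq(A,d[:,1],rcond=None)[0],d[:,0].min(),d[:,0].max())
s_=s['image'][80:175,230:350,::-1];cv2.imwrite('pics/sg.png',cv2.resize(s_,None,fx=6,fy=6,interpolation=cv2.INTER_CUBIC))
E
```

```text
door rail left edge [ 652.9 -170.8] [ 442.4 -189.6] right [ 654.  -183.8] [ 442.7 -201.1]
back corners outer [ 675.3 -404.2] [ 457.  -421.5]
handle top cand [ 465.7 -147.6] [ 463.1 -155.7] [ 457.7 -157.8]
((556.7730102539062, -295.51434326171875), (221.09213256835938, 237.5077667236328), 4.692489147186279)
[[ 436.88245 -186.20204]
 [ 456.3125  -422.91373]
 [ 676.6636  -404.82666]
 [ 657.2335  -168.11496]]
plate ((554.4108276367188, -308.5942687988281), 67.6762924194336) crop [ 558.3 -315. ]
top 64 [[468.0, -149.0, 170.0], [465.0, -146.0, 168.0], [466.0, -152.0, 166.0], [463.0, -150.0, 164.0], [469.0, -161.0, 163.0], [464.0, -161.0, 162.0], [467.0, -169.0, 161.0], [461.0, -151.0, 160.0], [464.0, -167.0, 159.0], [461.0, -148.0, 158.0], [467.0, -160.0, 156.0], [464.0, -147.0, 153.0], [468.0, -146.0, 140.0], [466.0, -145.0, 132.0], [461.0, -150.0, 123.0], [462.0, -149.0, 112.0], [466.0, -146.0, 99.0], [461.0, -150.0, 92.0], [465.0, -172.0, 85.0], [467.0, -146.0, 83.0]]
side 70 [[466.0, -152.0, 168.0], [470.0, -143.0, 166.0], [474.0, -146.0, 164.0], [471.0, -172.0, 162.0], [470.0, -139.0, 161.0], [474.0, -146.0, 160.0], [470.0, -143.0, 153.0], [474.0, -150.0, 148.0], [467.0, -142.0, 145.0], [467.0, -144.0, 138.0], [474.0, -150.0, 133.0], [471.0, -148.0, 131.0], [471.0, -146.0, 128.0], [467.0, -148.0, 121.0], [471.0, -147.0, 118.0], [468.0, -152.0, 114.0], [471.0, -149.0, 107.0], [464.0, -154.0, 102.0], [464.0, -147.0, 99.0], [472.0, -147.0, 94.0]]
door face side 1584 [ 8.08437545e-02 -2.26253311e+02] 441.70059721921973 660.2331187851511
```

View pics/sg.png

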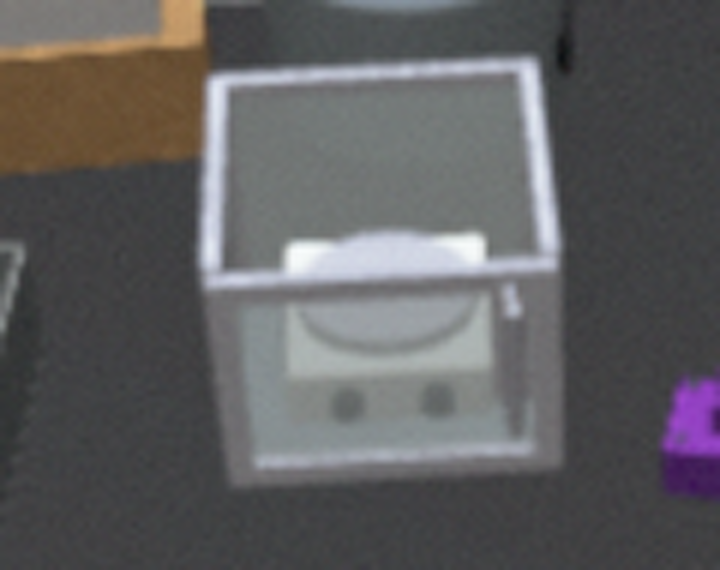

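Request:
servo_tool:
  increments:
    - [0.0462,0.118,0,0,0,0.0393,0.6]
    - [0.0462,0.118,0,0,0,0.0393,0.6]
    - [0.0462,0.118,0,0,0,0.0393,0.6]
    - [0.0462,0.118,0,0,0,0.0393,0.6]
    - [0.0462,0.118,0,0,0,0.0393,0.6]

```text
time: 0.72
ee_pos: [331.9, -339.7, 231.1]
tool_rot: [-2.949, -1.082, 0.0]
wrist_force: [0.2, 0.4, 0.6]
gripper_width: 51.1
grip_force: 0.0
```

Request:
servo_tool:
  increments:
    - [0.0462,0.118,0,0,0,0.0393,0.6]
    - [0.0462,0.118,0,0,0,0.0393,0.6]
    - [0.0462,0.118,0,0,0,0.0393,0.6]
    - [0.0462,0.118,0,0,0,0.0393,0.6]
    - [0.0462,0.118,0,0,0,0.0393,0.6]

```text
time: 1.35
ee_pos: [424.2, -103.9, 231.3]
tool_rot: [2.748, 1.523, -0.0]
wrist_force: [0.6, 0.2, 0.2]
gripper_width: 51.6
grip_force: 0.0
```

Request:
servo_tool:
  increments:
    - [0.0462,0.118,0,0,0,0.0393,0.6]
    - [0.0462,0.118,0,0,0,0.0393,0.6]
    - [0.0462,0.118,0,0,0,0.0393,0.6]
    - [0.0462,0.118,0,0,0,0.0393,0.6]
    - [0.0462,0.118,0,0,0,0.0393,0.6]

```text
time: 1.98
ee_pos: [516.7, 131.9, 231.1]
tool_rot: [2.481, 1.927, -0.001]
wrist_force: [0.5, -0.6, 0.0]
gripper_width: 51.2
grip_force: 0.0
```

Request:
servo_tool:
  increments:
    - [0,0,0,0,0,0,0.6]
    - [0,0,0,0,0,0,0.6]

```text
time: 2.22
ee_pos: [516.0, 130.0, 230.7]
tool_rot: [-2.483, -1.924, 0.002]
wrist_force: [-1.3, 0.4, -0.1]
gripper_width: 51.4
grip_force: 0.0
```

```bash
cat >> h.py <<'E'
def st():
    o=env.get_obs(); r=R.from_rotvec(o['tool_rot']).as_matrix()
    print('t',round(o['time'],2),'pos',o['ee_pos'].round(1),'yawY',np.degrees(np.arctan2(r[1,1],r[0,1])).round(1),'z',r[:,2].round(3),'F',o['wrist_force'].round(1),'w',round(o['gripper_width'],1),'g',o['grip_force'],'q',o['q'].round(2))
E
python3 -c "
from h import *
st()"
```

```text
t 2.23 pos [516.  130.  230.7] yawY -14.4 z [-0.001 -0.001 -1.   ] F [-1.3  0.4 -0.1] w 51.4 g 0.0 q [ 0.17  0.32 -0.63  1.79  0.21  1.1  -0.78]
```

Request:
servo_tool:
  increments:
    - [0,0,-0.079,0,0,0,0.6]
    - [0,0,-0.079,0,0,0,0.6]
    - [0,0,-0.079,0,0,0,0.6]
    - [0,0,-0.079,0,0,0,0.6]
    - [0,0,0,0,0,0,0.6]

```text
time: 2.85
ee_pos: [514.8, 128.2, 103.1]
tool_rot: [-2.484, -1.921, 0.007]
wrist_force: [-0.2, -0.3, 0.7]
gripper_width: 51.4
grip_force: 0.0
```

Request:
servo_tool:
  increments:
    - [-0.0222,0.0057,0,0,0,0,0.6]
    - [-0.0222,0.0057,0,0,0,0,0.6]
    - [-0.0222,0.0057,0,0,0,0,0.6]
    - [-0.0222,0.0057,0,0,0,0,0.6]

```text
time: 3.35
ee_pos: [480.3, 140.0, 105.5]
tool_rot: [2.482, 1.925, 0.001]
wrist_force: [1.7, -0.1, 1.1]
gripper_width: 51.4
grip_force: 0.7
```

Request:
servo_tool:
  increments:
    - [-0.0222,0.0057,0,0,0,0,0.6]
    - [-0.0222,0.0057,0,0,0,0,0.6]
    - [-0.0222,0.0057,0,0,0,0,0.6]
    - [-0.0222,0.0057,0,0,0,0,0.6]

```text
time: 3.85
ee_pos: [444.5, 149.0, 104.7]
tool_rot: [-2.483, -1.925, 0.001]
wrist_force: [0.4, -0.5, 0.5]
gripper_width: 50.8
grip_force: 0.0
```

Request:
servo_tool:
  increments:
    - [-0.0222,0.0057,0,0,0,0,0.6]
    - [-0.0222,0.0057,0,0,0,0,0.6]
    - [-0.0222,0.0057,0,0,0,0,0.6]
    - [-0.0222,0.0057,0,0,0,0,0.6]
    - [0,0,0,0,0,0,0.6]

```text
time: 4.47
ee_pos: [416.4, 157.5, 107.2]
tool_rot: [2.48, 1.918, 0.017]
wrist_force: [17.9, -6.5, 2.8]
gripper_width: 51.3
grip_force: 8.6
```

Request:
servo_tool:
  increments:
    - [0,0,0.079,0,0,0,0.6]
    - [0,0,0.079,0,0,0,0.6]
    - [0,0,0.079,0,0,0,0.6]
    - [0,0,0.079,0,0,0,0.6]
    - [0,0,0,0,0,0,0.6]

```text
time: 5.1
ee_pos: [410.8, 158.6, 233.3]
tool_rot: [2.482, 1.923, 0.006]
wrist_force: [0.1, 1.2, -0.5]
gripper_width: 50.7
grip_force: 0.0
```

```bash
python3 -c "
from h import *
st()
c=cam('side'); a=c['image'][150:290,240:360,::-1]; cv2.imwrite('pics/s1.png',cv2.resize(a,None,fx=4,fy=4))
Q=cloud(c).reshape(-1,3)
t=Q[(Q[:,2]>105)&(Q[:,2]<140)&(abs(Q[:,0]-470)<75)&(abs(Q[:,1]-142)<70)];print(len(t),t.mean(0),np.median(t,0))
"
```

```text
t 5.1 pos [410.8 158.6 233.3] yawY -14.5 z [ 0.004  0.001 -1.   ] F [ 0.1  1.2 -0.5] w 50.7 g 0.0 q [ 0.16  0.15 -0.69  1.98  0.11  1.04 -0.84]
99 [428.81234641 159.98737959 127.27940975] [428.96912446 158.38869457 128.76119226]
```

Request:
servo_tool:
  increments:
    - [0.0234,-0.1282,0.003,0,0,0.0356,0.6]
    - [0.0234,-0.1282,0.003,0,0,0.0356,0.6]
    - [0.0234,-0.1282,0.003,0,0,0.0356,0.6]

```text
time: 5.52
ee_pos: [437.2, 2.6, 233.7]
tool_rot: [-2.31, -2.128, 0.002]
wrist_force: [0.8, 0.7, 0.3]
gripper_width: 51.6
grip_force: 0.0
```

Request:
servo_tool:
  increments:
    - [0.0234,-0.1282,0.003,0,0,0.0356,0.6]
    - [0.0234,-0.1282,0.003,0,0,0.0356,0.6]
    - [0.0234,-0.1282,0.003,0,0,0.0356,0.6]
    - [0,0,0,0,0,0,0.6]
    - [0,0,0,0,0,0,0.6]

```text
time: 6.15
ee_pos: [465.3, -148.8, 237.3]
tool_rot: [-2.126, -2.31, 0.001]
wrist_force: [0.3, -0.1, -0.4]
gripper_width: 51.4
grip_force: 0.0
```

```bash
python3 -c "
from h import *
st()"
```

```text
t 6.15 pos [ 465.3 -148.8  237.3] yawY 4.8 z [-0.002  0.001 -1.   ] F [ 0.3 -0.1 -0.4] w 51.4 g 0.0 q [ 0.62  0.21 -0.47  1.88  0.11  1.07  0.19]
```

Request:
servo_tool:
  increments:
    - [0,0,-0.067,0,0,0,0.6]
    - [0,0,-0.067,0,0,0,0.6]
    - [0,0,-0.067,0,0,0,0.6]
    - [0,0,-0.067,0,0,0,0.6]
    - [0,0,0,0,0,0,0.6]

```text
time: 6.78
ee_pos: [464.5, -147.6, 129.6]
tool_rot: [-2.121, -2.312, 0.002]
wrist_force: [0.2, 0.3, 1.2]
gripper_width: 51.4
grip_force: 0.0
```

Request:
servo_tool:
  increments:
    - [0,0,0,0,0,0,0]
    - [0,0,0,0,0,0,0]
    - [0,0,0,0,0,0,0]
    - [0,0,0,0,0,0,0]
    - [0,0,0,0,0,0,0]
  grip_force: 30

```text
time: 7.4
ee_pos: [470.1, -149.2, 133.1]
tool_rot: [2.121, 2.308, 0.009]
wrist_force: [11.2, 1.4, -5.4]
gripper_width: 10.0
grip_force: 30.7
```

```bash
python3 - <<'E'
from h import *
st()
p=env.get_obs()['ee_pos'][:2]
H=np.array([654.7,-173.7]); r=p-H; print(np.hypot(*r))
N=15; tot=np.radians(88)
prev=p
for i in range(1,N+1):
    a=-tot*i/N; q=H+np.array([[np.cos(a),-np.sin(a)],[np.sin(a),np.cos(a)]])@r
    print(((q-prev)/400).round(4).tolist(), q.round(0)); prev=q
print('rot',-88/N/90)
E
```

```text
t 7.4 pos [ 470.1 -149.2  133.1] yawY 4.8 z [ 0.009 -0.    -1.   ] F [11.2  1.4 -5.4] w 10.0 g 30.688123404979706 q [ 0.58  0.34 -0.45  2.    0.19  0.83  0.11]
186.17734595526207
[0.0087, 0.0468] [ 474. -130.]
[0.0134, 0.0457] [ 479. -112.]
[0.018, 0.0441] [486. -95.]
[0.0224, 0.042] [495. -78.]
[0.0266, 0.0395] [506. -62.]
[0.0305, 0.0366] [518. -47.]
[0.0341, 0.0333] [532. -34.]
[0.0373, 0.0296] [547. -22.]
[0.0401, 0.0256] [563. -12.]
[0.0426, 0.0214] [580.  -3.]
[0.0445, 0.0169] [597.   3.]
[0.046, 0.0123] [616.   8.]
[0.047, 0.0075] [635.  11.]
[0.0476, 0.0027] [654.  12.]
[0.0476, -0.0022] [673.  12.]
rot -0.06518518518518518
```

Request:
servo_tool:
  increments:
    - [0.021,0.0475,0,0,0,-0.065,0]
    - [0.0136,0.0464,0,0,0,-0.065,0]
    - [0.0183,0.0448,0,0,0,-0.065,0]

```text
time: 7.78
ee_pos: [487.3, -93.6, 133.0]
tool_rot: [2.457, 1.956, 0.0]
wrist_force: [-1.9, -0.0, 6.2]
gripper_width: 10.1
grip_force: 31.3
```

Request:
servo_tool:
  increments:
    - [0.0228,0.0427,0,0,0,-0.065,0]
    - [0.027,0.0401,0,0,0,-0.065,0]
    - [0.031,0.0372,0,0,0,-0.065,0]
    - [0,0,0,0,0,0,0]

```text
time: 8.28
ee_pos: [521.4, -44.8, 133.0]
tool_rot: [2.722, 1.565, 0.005]
wrist_force: [-1.8, 1.1, 9.5]
gripper_width: 10.2
grip_force: 31.7
```

```bash
python3 -c "
from h import *
st()"
```

```text
t 8.28 pos [521.4 -44.8 133. ] yawY -30.2 z [ 0.004  0.    -1.   ] F [-1.8  1.1  9.5] w 10.2 g 31.727077960968018 q [ 0.27  0.37 -0.35  1.93  0.16  0.86 -0.69]
```

Clean arc and low forces, so I'll carry on.

Request:
servo_tool:
  increments:
    - [0.0346,0.0338,0,0,0,-0.065,0]
    - [0.0379,0.03,0,0,0,-0.065,0]
    - [0.0407,0.026,0,0,0,-0.065,0]
    - [0.0433,0.0217,0,0,0,-0.065,0]
    - [0.0452,0.0172,0,0,0,-0.065,0]

```text
time: 8.9
ee_pos: [601.5, 4.7, 133.0]
tool_rot: [3.031, 0.821, 0.004]
wrist_force: [1.0, -2.6, 6.1]
gripper_width: 9.8
grip_force: 31.4
```

Request:
servo_tool:
  increments:
    - [0.0467,0.0125,0,0,0,-0.065,0]
    - [0.0477,0.0076,0,0,0,-0.065,0]
    - [0.0483,0.0027,0,0,0,-0.065,0]
    - [0.0483,-0.0022,0,0,0,-0.065,0]
    - [0,0,0,0,0,0,0]

```text
time: 9.52
ee_pos: [678.6, 12.2, 133.1]
tool_rot: [3.135, 0.191, 0.005]
wrist_force: [0.6, -1.0, 6.9]
gripper_width: 10.0
grip_force: 31.4
```

Request:
servo_tool:
  increments:
    - [0,0,0,0,0,0,0.4]
    - [0,0,0,0,0,0,0.4]
    - [0,0,0,0,0,0,0.4]

```text
time: 9.9
ee_pos: [676.2, 13.4, 131.2]
tool_rot: [-3.135, -0.193, 0.001]
wrist_force: [0.6, 0.7, -0.3]
gripper_width: 34.3
grip_force: 0.0
```

```bash
python3 -c "
from h import *
st()"
```

```text
t 9.9 pos [676.2  13.4 131.2] yawY -82.9 z [-0.  0. -1.] F [ 0.6  0.7 -0.3] w 34.3 g 0.0 q [-0.01  0.59 -0.12  1.55  0.08  1.   -1.6 ]
```

Request:
servo_tool:
  increments:
    - [0,0,0.1,0,0,0,0.4]
    - [0,0,0.1,0,0,0,0.4]
    - [0,0,0.1,0,0,0,0.6]

```text
time: 10.28
ee_pos: [676.2, 13.5, 252.4]
tool_rot: [-3.136, -0.193, 0.001]
wrist_force: [0.1, 0.5, 0.2]
gripper_width: 50.1
grip_force: 0.0
```

Request:
servo_tool:
  increments:
    - [-0.0403,0.112,0,0,0,0.025,1]
    - [-0.0403,0.112,0,0,0,0.025,1]
    - [-0.0403,0.112,0,0,0,0.025,1]
    - [-0.0403,0.112,0,0,0,0.025,1]

```text
time: 10.78
ee_pos: [611.2, 194.0, 251.4]
tool_rot: [-3.111, -0.441, 0.0]
wrist_force: [-0.2, -0.4, 0.4]
gripper_width: 85.4
grip_force: 0.0
```

Request:
servo_tool:
  increments:
    - [-0.0403,0.112,0,0,0,0.025,1]
    - [-0.0403,0.112,0,0,0,0.025,1]
    - [-0.0403,0.112,0,0,0,0.025,1]
    - [-0.0403,0.112,0,0,0,0.025,1]
    - [0,0,0,0,0,0,1]

```text
time: 11.4
ee_pos: [544.2, 377.0, 251.1]
tool_rot: [-3.061, -0.693, 0.002]
wrist_force: [-0.7, -0.1, -0.3]
gripper_width: 85.5
grip_force: 0.0
```

```bash
python3 -c "
from h import *
st()
s=load('side');Q=cloud(s).reshape(-1,3);t=Q[(Q[:,2]>83)&(Q[:,2]<100)&(np.hypot(Q[:,0]-547,Q[:,1]-372)<45)]
print(t.mean(0),cv2.minEnclosingCircle(t[:,:2].astype(np.float32)))
c=cam('top');cv2.imwrite('pics/t2.png',cv2.resize(c['image'][:,:,::-1],(800,500)))"
```

```text
t 11.4 pos [544.2 377.  251.1] yawY -64.5 z [-0.002  0.002 -1.   ] F [-0.7 -0.1 -0.3] w 85.5 g 0.0 q [-0.49  0.48 -0.28  1.46  0.13  1.22 -1.91]
[550.89417501 375.50962234  89.82543351] ((551.5624389648438, 373.7739562988281), 31.907325744628906)
```

View pics/t2.png

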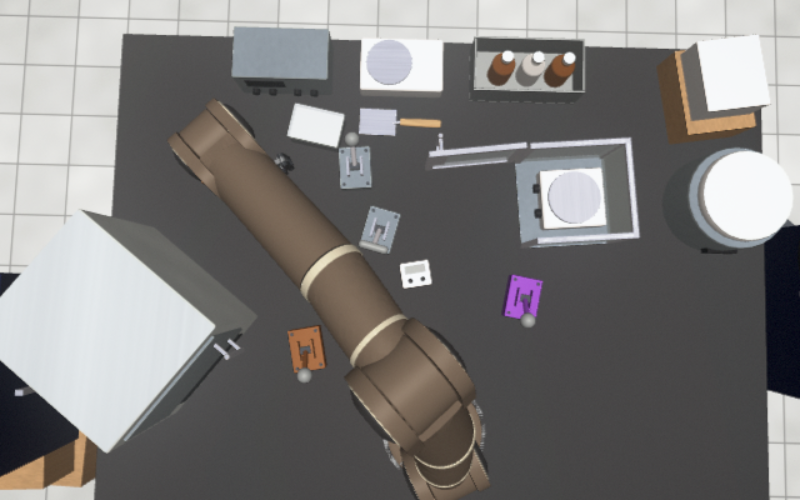

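The top view shows the door standing square to the doorway, with its end at (432,158), and the T-bar at (373,245) on the off side. The ball switch hasn't moved. Now I'll grasp the jar.

Request:
servo_tool:
  increments:
    - [0.013,-0.011,-0.08,0,0,0,1]
    - [0,0,-0.12,0,0,0,1]
    - [0,0,-0.12,0,0,0,1]
    - [0,0,-0.1,0,0,0,1]
    - [0,0,-0.06,0,0,0,1]

```text
time: 12.08
ee_pos: [552.9, 364.7, 56.9]
tool_rot: [3.065, 0.677, -0.004]
wrist_force: [-0.1, 1.2, 1.2]
gripper_width: 85.6
grip_force: 0.0
```

Request:
servo_tool:
  increments:
    - [0,0,0,0,0,0,1]
    - [0,0,0,0,0,0,0.5]
    - [0,0,0,0,0,0,0.5]
    - [0,0,0,0,0,0,0.5]
    - [0,0,0,0,0,0,0.5]
  grip_force: 40

```text
time: 12.7
ee_pos: [553.9, 368.4, 61.6]
tool_rot: [-3.066, -0.681, -0.005]
wrist_force: [-1.0, 0.6, 7.7]
gripper_width: 61.1
grip_force: 43.1
```

```bash
python3 - <<'E'
from h import *
st()
for n in('top','side'):
    c=load(n) if n=='side' else load(n)
    w=cloud(c); Q=w.reshape(-1,3)
    t=Q[(abs(Q[:,2]-64)<6)&(np.hypot(Q[:,0]-560,Q[:,1]+314)<75)]
    print(n,len(t),np.median(t,0).round(1),cv2.fitEllipse(cv2.convexHull(t[:,:2].astype(np.float32))))
    t=Q[(abs(Q[:,2]-171)<7)&(Q[:,0]>420)&(Q[:,0]<700)&(Q[:,1]<-205)&(Q[:,1]>-450)]
    r=cv2.minAreaRect(t[:,:2].astype(np.float32));print(r,cv2.boxPoints(r).tolist())
s=load('side')
def px(u,v,z):
    r=att(s)@np.array([(u-s['cx'])/s['fx'],(v-s['cy'])/s['fy'],1]); o=s['origin']; return (o+r*(z-o[2])/r[2])[:2].round(1)
g=lambda u,v,z:px(230+u/6-.4,80+v/6-.4,z)
print('front top rail outer ends',g(204,285,171),g(560,268,171),'back outer',g(210,75,172),g(535,57,172),'plate',g(392,293,64))
E
```

```text
t 12.7 pos [553.9 368.4  61.6] yawY -65.0 z [ 0.003  0.002 -1.   ] F [-1.   0.6  7.7] w 61.1 g 43.10023603029549 q [-0.49  0.66 -0.25  1.63  0.2   0.87 -1.95]
top 1322 [ 557.6 -313.1   63.6] ((560.3679809570312, -315.5543212890625), (121.8818130493164, 132.88206481933594), 56.28204345703125)
((557.2991333007812, -305.1014404296875), (221.45449829101562, 216.86819458007812), 4.4962849617004395) [[438.41204833984375, -205.68145751953125], [455.41326904296875, -421.8822326660156], [676.1862182617188, -404.52142333984375], [659.1849975585938, -188.32064819335938]]
side 110 [ 563.7 -351.1   64.6] ((565.0319213867188, -351.4631042480469), (50.61224365234375, 104.88469696044922), 89.23949432373047)
((565.1372680664062, -316.2579040527344), (212.21597290039062, 200.09039306640625), 5.951544761657715) [[449.227783203125, -227.75401306152344], [469.974609375, -426.7658996582031], [681.0467529296875, -404.76177978515625], [660.2999267578125, -205.74990844726562]]
front top rail outer ends [ 657.7 -173.2] [ 441.7 -189.1] back outer [ 679.1 -406.1] [ 461.  -426.3] plate [ 557.4 -308. ]
```

Request:
servo_tool:
  increments:
    - [0,0,0.05,0,0,0,0.5]
    - [0,0,0.1,0,0,0,0.5]
    - [0,0,0.13,0,0,0,0.5]
    - [0,0,0.13,0,0,0,0.5]
    - [0,0,0.1,0,0,0,0.5]

```text
time: 13.32
ee_pos: [552.9, 367.2, 267.2]
tool_rot: [-3.066, -0.68, -0.004]
wrist_force: [0.3, -0.1, -2.7]
gripper_width: 60.7
grip_force: 44.8
```

Request:
servo_tool:
  increments:
    - [0.001,-0.05,0,0,0,0,0.5]
    - [0.001,-0.09,0,0,0,0,0.5]
    - [0.001,-0.12,0,0,0,0,0.5]
    - [0.001,-0.12,0,0,0,0,0.5]
    - [0.001,-0.12,0,0,0,0,0.5]

```text
time: 13.95
ee_pos: [553.7, 164.2, 262.3]
tool_rot: [3.066, 0.679, -0.003]
wrist_force: [1.2, -0.5, -2.4]
gripper_width: 60.8
grip_force: 44.8
```

Request:
servo_tool:
  increments:
    - [0.001,-0.12,0,0,0,0,0.5]
    - [0.001,-0.12,0,0,0,0,0.5]
    - [0.001,-0.12,0,0,0,0,0.5]
    - [0.001,-0.12,0,0,0,0,0.5]
    - [0.001,-0.12,0,0,0,0,0.5]

```text
time: 14.58
ee_pos: [555.0, -75.2, 262.5]
tool_rot: [-3.067, -0.679, 0.003]
wrist_force: [1.4, -0.2, -2.4]
gripper_width: 60.8
grip_force: 44.8
```

Request:
servo_tool:
  increments:
    - [0.001,-0.12,0,0,0,0,0.5]
    - [0.001,-0.12,0,0,0,0,0.5]
    - [0.001,-0.12,0,0,0,0,0.5]
    - [0.001,-0.12,0,0,0,0,0.5]
    - [0.001,-0.12,0,0,0,0,0.5]

```text
time: 15.2
ee_pos: [556.8, -314.5, 262.3]
tool_rot: [-3.066, -0.679, 0.003]
wrist_force: [0.9, -0.4, -3.0]
gripper_width: 61.0
grip_force: 44.8
```

Request:
servo_tool:
  increments:
    - [0.001,-0.06,0,0,0,0,0.5]
    - [0.001,-0.03,0,0,0,0,0.5]
    - [0,0,0,0,0,0,0.5]
    - [0,0,0,0,0,0,0.5]

```text
time: 15.7
ee_pos: [560.2, -346.5, 263.3]
tool_rot: [-3.065, -0.684, -0.001]
wrist_force: [0.2, 0.8, -2.9]
gripper_width: 60.6
grip_force: 44.8
```

```bash
python3 - <<'E'
from h import *
st()
c=cam('side')
cv2.imwrite('pics/s3.png',cv2.resize(c['image'][30:200,180:380,::-1],None,fx=3.5,fy=3.5))
E
```

```text
t 15.7 pos [ 560.2 -346.5  263.3] yawY -64.8 z [ 0.     0.001 -1.   ] F [ 0.2  0.8 -2.9] w 60.6 g 44.77611171081662 q [ 0.49  0.45 -0.01  1.46  0.    1.23 -0.65]
```

View pics/s3.png

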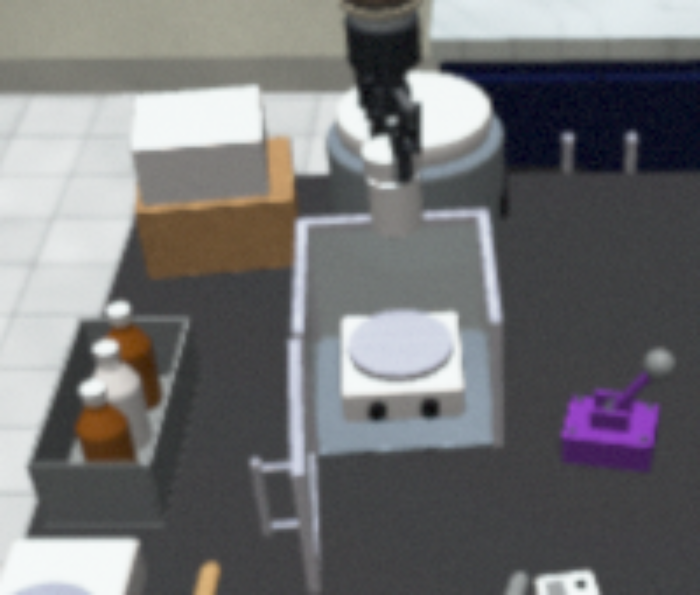

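The side view shows the jar held upright at (397,190), above and behind the plate (ellipse centred near (402,343), spanning x 349 to 454). The door is open. Next I'll work out the offset.

```bash
python3 - <<'E'
from h import *
s=load('side')
def px(u,v,z):
    u=180+u/3.5-.4;v=30+v/3.5-.4
    r=att(s)@np.array([(u-s['cx'])/s['fx'],(v-s['cy'])/s['fy'],1]); o=s['origin']; return (o+r*(z-o[2])/r[2])[:2].round(1)
print('plate',px(402,343,64),'L/R',px(349,345,64),px(454,343,64),'back/front',px(402,309,64),px(402,378,64))
print('jar bottom front edge',px(397,238,202),'L/R',px(372,215,215),px(421,215,215))
w=cloud(s);sub=w[95:135,180+90:180+125].reshape(-1,3)
t=w[120:135,180+100:180+125].reshape(-1,3);t=w.reshape(-1,3);t=t[(abs(t[:,0]-560)<60)&(abs(t[:,1]+330)<60)&(t[:,2]>60)&(t[:,2]<68)]
print(len(t),cv2.fitEllipse(cv2.convexHull(t[:,:2].astype(np.float32))),cv2.boundingRect(t[:,:2].astype(np.float32)))
t=w.reshape(-1,3);t=t[(abs(t[:,0]-560)<60)&(abs(t[:,1]+346)<60)&(t[:,2]>200)&(t[:,2]<255)]
print(len(t),t.min(0),t.max(0))
E
```

```text
plate [ 559.6 -313.6] L/R [ 620.9 -310.1] [ 499.3 -313.2] back/front [ 563.5 -380.7] [ 555.8 -248.2]
jar bottom front edge [ 557.2 -318.1] L/R [ 585.5 -343.7] [ 531.5 -343.2]
358 ((559.4977416992188, -317.5406188964844), (119.11920166015625, 122.0389404296875), 61.175052642822266) (500, -378, 120, 107)
184 [ 529.31803925 -347.01984085  202.57549073] [ 586.05331227 -308.50560612  254.8692085 ]
```

Request:
servo_tool:
  increments:
    - [0.002,0.04,0,0,0,0,0.5]
    - [0.002,0.04,0,0,0,0,0.5]
    - [0,0,0,0,0,0,0.5]

```text
time: 16.12
ee_pos: [562.2, -313.4, 263.7]
tool_rot: [-3.065, -0.687, -0.001]
wrist_force: [0.0, 0.9, -2.4]
gripper_width: 60.9
grip_force: 44.8
```

Request:
servo_tool:
  increments:
    - [0,0,-0.08,0,0,0,0.5]
    - [0,0,-0.1,0,0,0,0.5]
    - [0,0,-0.08,0,0,0,0.5]
    - [0,0,-0.04,0,0,0,0.5]
    - [0,0,-0.02,0,0,0,0.5]

```text
time: 16.75
ee_pos: [561.3, -316.6, 134.9]
tool_rot: [-3.067, -0.681, 0.0]
wrist_force: [0.2, 0.0, -2.7]
gripper_width: 60.7
grip_force: 44.8
```

Request:
servo_tool:
  increments:
    - [0,0,0,0,0,0,0.5]
    - [0,0,0,0,0,0,0.5]

```text
time: 17.0
ee_pos: [562.0, -316.9, 136.6]
tool_rot: [3.066, 0.681, 0.003]
wrist_force: [1.6, -0.2, -2.5]
gripper_width: 60.7
grip_force: 44.8
```

```bash
python3 -c "
from h import *
st()"
```

```text
t 17.0 pos [ 562.  -316.9  136.6] yawY -65.0 z [ 0.002 -0.001 -1.   ] F [ 1.6 -0.2 -2.5] w 60.7 g 44.76095946505666 q [ 0.46  0.53 -0.02  1.64  0.01  0.97 -0.71]
```

Request:
servo_tool:
  increments:
    - [-0.001,0.003,-0.01,0,0,0,0.5]
    - [0,0,-0.007,0,0,0,0.5]
    - [0,0,-0.004,0,0,0,0.5]
    - [0,0,0,0,0,0,0.5]

```text
time: 17.5
ee_pos: [560.7, -315.3, 126.7]
tool_rot: [-3.067, -0.681, 0.0]
wrist_force: [-0.3, 0.1, -3.1]
gripper_width: 60.7
grip_force: 44.8
```

Request:
servo_tool:
  increments:
    - [0,0,-0.003,0,0,0,0.5]
    - [0,0,0,0,0,0,0.5]

```text
time: 17.75
ee_pos: [560.9, -315.4, 125.8]
tool_rot: [3.067, 0.681, 0.0]
wrist_force: [0.3, -0.0, -3.2]
gripper_width: 60.6
grip_force: 44.8
```

Request:
servo_tool:
  increments:
    - [0,0,-0.003,0,0,0,0.5]
    - [0,0,0,0,0,0,0.5]

```text
time: 18.0
ee_pos: [561.3, -315.3, 125.6]
tool_rot: [3.066, 0.681, 0.002]
wrist_force: [-1.5, 2.1, 5.4]
gripper_width: 60.8
grip_force: 45.3
```

Contact with the plate. I'll release and withdraw.

Request:
servo_tool:
  increments:
    - [0,0,0,0,0,0,0.8]
    - [0,0,0,0,0,0,1]
    - [0,0,0,0,0,0,1]
    - [0,0,0,0,0,0,1]

```text
time: 18.5
ee_pos: [560.9, -315.4, 124.5]
tool_rot: [3.067, 0.681, 0.0]
wrist_force: [0.8, -0.3, -1.1]
gripper_width: 85.3
grip_force: 0.0
```

Request:
servo_tool:
  increments:
    - [0,0,0.03,0,0,0,1]
    - [0,0,0.07,0,0,0,1]
    - [0,0,0.1,0,0,0,1]
    - [0,0,0.12,0,0,0,1]
    - [0,0,0.04,0,0,0,1]

```text
time: 19.12
ee_pos: [562.0, -316.0, 273.0]
tool_rot: [3.063, 0.68, 0.007]
wrist_force: [0.6, 1.0, -0.0]
gripper_width: 85.3
grip_force: 0.0
```

Request:
servo_tool:
  increments:
    - [0.07,0.08,0,0,0,-0.04,0.6]
    - [0.07,0.13,0,0,0,-0.04,0.6]
    - [0.07,0.13,0,0,0,-0.04,0.6]
    - [0.06,0.13,0,0,0,-0.04,0.6]
    - [0.03,0.13,0,0,0,-0.04,0.6]

```text
time: 19.75
ee_pos: [681.4, -73.3, 267.9]
tool_rot: [-3.136, -0.19, 0.001]
wrist_force: [1.3, -0.3, -0.9]
gripper_width: 51.2
grip_force: 0.0
```

Request:
servo_tool:
  increments:
    - [0,0.1,0,0,0,0,0.6]
    - [0,0.08,0,0,0,0,0.6]
    - [0,0,0,0,0,0,0.6]
    - [0,0,0,0,0,0,0.6]

```text
time: 20.25
ee_pos: [680.7, -4.5, 268.4]
tool_rot: [3.135, 0.191, -0.001]
wrist_force: [0.9, -0.2, 0.5]
gripper_width: 51.0
grip_force: 0.0
```

```bash
python3 -c "
from h import *
st()
c=cam('top');w=cloud(c).reshape(-1,3)
t=w[(np.hypot(w[:,0]-560,w[:,1]+315)<50)&(w[:,2]>140)&(w[:,2]<170)];print(len(t),np.median(t,0),cv2.minEnclosingCircle(t[:,:2].astype(np.float32)))
c=cam('side');w=cloud(c).reshape(-1,3)
t=w[(np.hypot(w[:,0]-560,w[:,1]+315)<50)&(w[:,2]>146)&(w[:,2]<165)];print(len(t),np.median(t,0),cv2.minEnclosingCircle(t[:,:2].astype(np.float32)))
cv2.imwrite('pics/s4.png',cv2.resize(c['image'][60:230,180:380,::-1],None,fx=3.5,fy=3.5))
"
```

```text
t 20.25 pos [680.7  -4.5 268.4] yawY -83.0 z [-0.    -0.001 -1.   ] F [ 0.9 -0.2  0.5] w 51.0 g 0.0 q [-0.04  0.48 -0.03  1.39  0.02  1.26 -1.53]
415 [ 554.2890602  -308.71299491  153.28024278] ((554.584716796875, -311.396240234375), 32.526588439941406)
141 [ 557.2384657  -304.54514571  154.00435033] ((559.5841674804688, -308.01751708984375), 34.63941192626953)
```

View pics/s4.png

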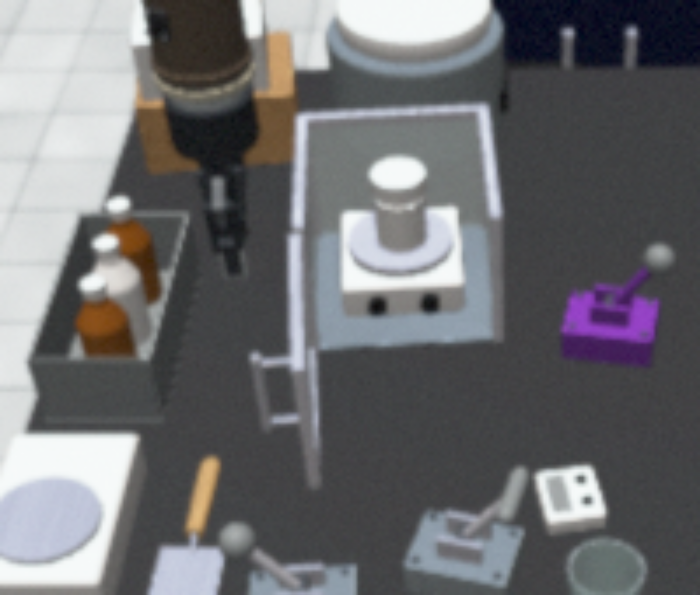

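The jar stands upright on the plate at (398,205), about 5 mm off the centre, the door is still open, and the isolator is off. Now I'll close the door.

Request:
servo_tool:
  increments:
    - [-0.007,0.043,0,0,0,0,0.6]
    - [0,0,-0.1,0,0,0,0.6]
    - [0,0,-0.12,0,0,0,0.6]
    - [0,0,-0.12,0,0,0,0.6]
    - [0,0,0,0,0,0,0.6]

```text
time: 20.98
ee_pos: [675.1, 14.5, 128.6]
tool_rot: [-3.135, -0.193, 0.012]
wrist_force: [0.1, -0.3, 0.3]
gripper_width: 51.0
grip_force: 0.0
```

Request:
servo_tool:
  increments:
    - [0,0,0,0,0,0,0]
    - [0,0,0,0,0,0,0]
    - [0,0,0,0,0,0,0]
    - [0,0,0,0,0,0,0]
    - [0,0,0,0,0,0,0]
  grip_force: 30

```text
time: 21.6
ee_pos: [679.5, 12.4, 135.3]
tool_rot: [3.134, 0.191, 0.007]
wrist_force: [-1.7, -3.7, 7.2]
gripper_width: 9.9
grip_force: 30.1
```

```bash
python3 -c "
from h import *
st()"
```

```text
t 21.6 pos [679.5  12.4 135.3] yawY -83.0 z [ 0.004 -0.001 -1.   ] F [-1.7 -3.7  7.2] w 9.9 g 30.144002437591553 q [-0.06  0.59 -0.04  1.55  0.03  1.   -1.56]
```

Gripped. I'll reverse the arc.

Request:
servo_tool:
  increments:
    - [-0.0483,0.0022,0,0,0,0.065,0]
    - [-0.0483,-0.0027,0,0,0,0.065,0]
    - [-0.0477,-0.0076,0,0,0,0.065,0]
    - [-0.0467,-0.0125,0,0,0,0.065,0]

```text
time: 22.1
ee_pos: [603.0, 5.5, 135.2]
tool_rot: [3.029, 0.829, 0.008]
wrist_force: [1.1, -2.6, 7.2]
gripper_width: 9.8
grip_force: 30.2
```

Request:
servo_tool:
  increments:
    - [-0.0452,-0.0172,0,0,0,0.065,0]
    - [-0.0433,-0.0217,0,0,0,0.065,0]
    - [-0.0407,-0.026,0,0,0,0.065,0]
    - [-0.0379,-0.03,0,0,0,0.065,0]
    - [-0.0346,-0.0338,0,0,0,0.065,0]

```text
time: 22.72
ee_pos: [521.5, -44.2, 135.1]
tool_rot: [2.721, 1.569, 0.006]
wrist_force: [-4.2, 2.6, 13.8]
gripper_width: 10.1
grip_force: 30.8
```

Request:
servo_tool:
  increments:
    - [-0.031,-0.0372,0,0,0,0.065,0]
    - [-0.027,-0.0401,0,0,0,0.065,0]
    - [-0.0228,-0.0427,0,0,0,0.065,0]
    - [-0.0183,-0.0448,0,0,0,0.065,0]

```text
time: 23.22
ee_pos: [479.7, -110.6, 135.0]
tool_rot: [-2.346, -2.087, 0.002]
wrist_force: [-12.9, 4.7, 22.7]
gripper_width: 9.8
grip_force: 31.9
```

Request:
servo_tool:
  increments:
    - [-0.012,-0.035,0,0,0,0.05,0]
    - [0,0,0,0,0,0,0]

```text
time: 23.48
ee_pos: [474.6, -126.7, 135.0]
tool_rot: [-2.269, -2.172, 0.004]
wrist_force: [-13.6, 2.8, 24.9]
gripper_width: 9.3
grip_force: 32.2
```

```bash
python3 -c "
from h import *
st()"
```

```text
t 23.48 pos [ 474.6 -126.7  135. ] yawY -2.5 z [-0.002 -0.001 -1.   ] F [-13.6   2.8  24.9] w 9.3 g 32.15903878211975 q [ 0.45  0.33 -0.35  2.    0.15  0.84 -0.02]
```

Request:
servo_tool:
  increments:
    - [-0.012,-0.02,0.012,0,0,0.035,0]
    - [-0.01,-0.02,0,0,0,0.03,0]
    - [-0.004,-0.018,0,0,0,0.015,0]
    - [0,-0.012,0,0,0,0,0]
    - [0,0,0,0,0,0,0]

```text
time: 24.1
ee_pos: [469.9, -147.8, 137.3]
tool_rot: [2.121, 2.317, 0.014]
wrist_force: [14.6, 16.5, -19.3]
gripper_width: 9.7
grip_force: 30.7
```

```bash
python3 -c "
from h import *
st()"
```

```text
t 24.1 pos [ 469.9 -147.8  137.3] yawY 5.1 z [ 0.006  0.007 -1.   ] F [ 14.6  16.5 -19.3] w 9.7 g 30.7351291179657 q [ 0.52  0.32 -0.37  2.    0.15  0.84  0.16]
```

Request:
servo_tool:
  increments:
    - [0,0,0,0,0,0,0.5]
    - [0,0,0,0,0,0,0.5]
    - [0,0,0,0,0,0,0.5]
    - [0,0,0,0,0,0,0.5]

```text
time: 24.6
ee_pos: [466.1, -154.2, 137.6]
tool_rot: [2.127, 2.311, -0.0]
wrist_force: [-0.1, -0.2, -0.2]
gripper_width: 42.8
grip_force: 0.0
```

```bash
python3 -c "
from h import *
st()"
```

```text
t 24.6 pos [ 466.1 -154.2  137.6] yawY 4.7 z [ 0. -0. -1.] F [-0.1 -0.2 -0.2] w 42.8 g 0.0 q [ 0.52  0.32 -0.36  2.    0.15  0.85  0.16]
```

Request:
servo_tool:
  increments:
    - [0,0.012,0.03,0,0,0,0.5]
    - [0,0,0.07,0,0,0,0.5]
    - [0,0,0.1,0,0,0,0.5]
    - [0,0,0.06,0,0,0,0.5]

```text
time: 25.1
ee_pos: [466.7, -148.6, 244.1]
tool_rot: [2.125, 2.311, 0.002]
wrist_force: [-0.4, -0.3, -0.1]
gripper_width: 43.3
grip_force: 0.0
```

Request:
servo_tool:
  increments:
    - [-0.0146,0.1263,0,0,0,-0.0354,0.6]
    - [-0.0146,0.1263,0,0,0,-0.0354,0.6]
    - [-0.0146,0.1263,0,0,0,-0.0354,0.6]
    - [-0.0146,0.1263,0,0,0,-0.0354,0.6]
    - [-0.0146,0.1263,0,0,0,-0.0354,0.6]

```text
time: 25.72
ee_pos: [436.5, 105.5, 242.3]
tool_rot: [2.428, 1.992, 0.002]
wrist_force: [0.4, 0.3, 0.0]
gripper_width: 51.0
grip_force: 0.0
```

Request:
servo_tool:
  increments:
    - [-0.0146,0.1263,0,0,0,-0.0354,0.6]
    - [0,0,0,0,0,0,0.6]
    - [0,0,0,0,0,0,0.6]

```text
time: 26.1
ee_pos: [431.0, 153.8, 241.7]
tool_rot: [2.48, 1.928, -0.0]
wrist_force: [0.5, -0.4, 0.4]
gripper_width: 51.2
grip_force: 0.0
```

```bash
python3 - <<'E'
from h import *
st()
c=cam('top');w=cloud(c);P=w[90:220,380:530].reshape(-1,3);P=P[np.isfinite(P[:,2])]
t=P[(P[:,2]>162)&(P[:,2]<180)&(P[:,1]<-182)]
r=cv2.minAreaRect(t[:,:2].astype(np.float32));print(r)
h=P[(abs(P[:,0]-466)<25)&(P[:,1]>-165)&(P[:,1]<-125)&(P[:,2]>60)];print('handle',np.median(h,0),h[:,1].max())
cv2.imwrite('pics/t5.png',cv2.resize(c['image'][90:220,380:530,::-1],None,fx=4,fy=4))
c=cam('side');w=cloud(c);Q=w.reshape(-1,3)
d=Q[(Q[:,2]>30)&(Q[:,2]<168)&(Q[:,1]>-215)&(Q[:,1]<-165)&(Q[:,0]>430)&(Q[:,0]<680)]
A=np.c_[d[:,0],np.ones(len(d))];print('door face side',len(d),np.linalg.lstsq(A,d[:,1],rcond=None)[0])
E
```

```text
t 26.1 pos [431.  153.8 241.7] yawY -14.3 z [ 0.    -0.001 -1.   ] F [ 0.5 -0.4  0.4] w 51.2 g 0.0 q [ 0.09  0.16 -0.6   1.94  0.1   1.07 -0.8 ]
((556.7071533203125, -295.36785888671875), (221.18641662597656, 239.36131286621094), 4.828303813934326)
handle [ 464.51959551 -148.71563322  153.01193568] -145.1954520360744
door face side 1199 [ 9.07024139e-02 -2.32084979e+02]
```

View pics/t5.png

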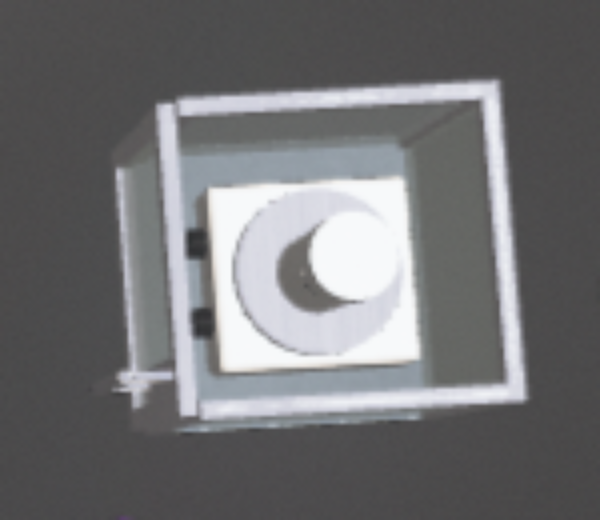

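The crop matches the starting picture at the door rail and handle, so the door is shut, and the jar's base sits in the middle of the plate at about (318,272). Now I'll throw the isolator back on.

Request:
servo_tool:
  increments:
    - [0,0,-0.068,0,0,0,0.6]
    - [0,0,-0.068,0,0,0,0.6]
    - [0,0,-0.068,0,0,0,0.6]
    - [0,0,-0.068,0,0,0,0.6]
    - [0,0,-0.068,0,0,0,0.6]

```text
time: 26.82
ee_pos: [431.6, 152.6, 104.6]
tool_rot: [2.483, 1.923, -0.0]
wrist_force: [0.5, 0.1, -0.1]
gripper_width: 51.2
grip_force: 0.0
```

Request:
servo_tool:
  increments:
    - [0,0,0,0,0,0,0.6]
    - [0.0226,-0.0058,0,0,0,0,0.6]
    - [0.0226,-0.0058,0,0,0,0,0.6]
    - [0.0226,-0.0058,0,0,0,0,0.6]
    - [0.0226,-0.0058,0,0,0,0,0.6]

```text
time: 27.45
ee_pos: [468.3, 144.7, 105.7]
tool_rot: [2.481, 1.926, 0.001]
wrist_force: [-1.8, 0.7, 1.4]
gripper_width: 51.1
grip_force: 0.7
```

Request:
servo_tool:
  increments:
    - [0.0226,-0.0058,0,0,0,0,0.6]
    - [0.0226,-0.0058,0,0,0,0,0.6]
    - [0.0226,-0.0058,0,0,0,0,0.6]
    - [0.0226,-0.0058,0,0,0,0,0.6]

```text
time: 27.95
ee_pos: [504.1, 135.4, 105.2]
tool_rot: [2.481, 1.927, -0.0]
wrist_force: [0.0, -0.1, 0.6]
gripper_width: 51.6
grip_force: 0.0
```

Request:
servo_tool:
  increments:
    - [0.0226,-0.0058,0,0,0,0,0.6]
    - [0.0226,-0.0058,0,0,0,0,0.6]
    - [0.0226,-0.0058,0,0,0,0,0.6]
    - [0.0226,-0.0058,0,0,0,0,0.6]
    - [0,0,0,0,0,0,0.6]

```text
time: 28.58
ee_pos: [533.1, 128.0, 103.9]
tool_rot: [-2.473, -1.925, 0.017]
wrist_force: [-21.2, 4.0, 10.5]
gripper_width: 51.3
grip_force: 11.5
```

Request:
servo_tool:
  increments:
    - [-0.035,0.009,0,0,0,0,0.6]
    - [0,0,0,0,0,0,0.6]
    - [0,0,0.1,0,0,0,0.6]
    - [0,0,0.13,0,0,0,0.6]
    - [0,0,0.13,0,0,0,0.6]

```text
time: 29.2
ee_pos: [526.3, 129.4, 251.2]
tool_rot: [2.481, 1.926, 0.001]
wrist_force: [0.9, -0.1, -1.0]
gripper_width: 50.9
grip_force: 0.0
```

Request:
servo_tool:
  increments:
    - [-0.05,-0.1,0,0,0,0,0.6]
    - [-0.05,-0.1,0,0,0,0,0.6]
    - [-0.05,-0.1,0,0,0,0,0.6]
    - [-0.02,-0.1,0,0,0,0,0.6]
    - [0,0,0,0,0,0,0.6]

```text
time: 29.82
ee_pos: [457.6, -34.0, 249.8]
tool_rot: [2.485, 1.918, -0.0]
wrist_force: [-0.2, 0.8, 0.0]
gripper_width: 51.3
grip_force: 0.0
```

```bash
python3 - <<'E'
from h import *
st()
c=cam('side');cv2.imwrite('pics/s6.png',cv2.resize(c['image'][60:330,150:450,::-1],None,fx=2.2,fy=2.2))
E
```

```text
t 29.82 pos [457.6 -34.  249.8] yawY -14.7 z [ 0.001 -0.002 -1.   ] F [-0.2  0.8  0. ] w 51.3 g 0.0 q [ 0.41  0.14 -0.49  1.93  0.08  1.09 -0.36]
```

View pics/s6.png

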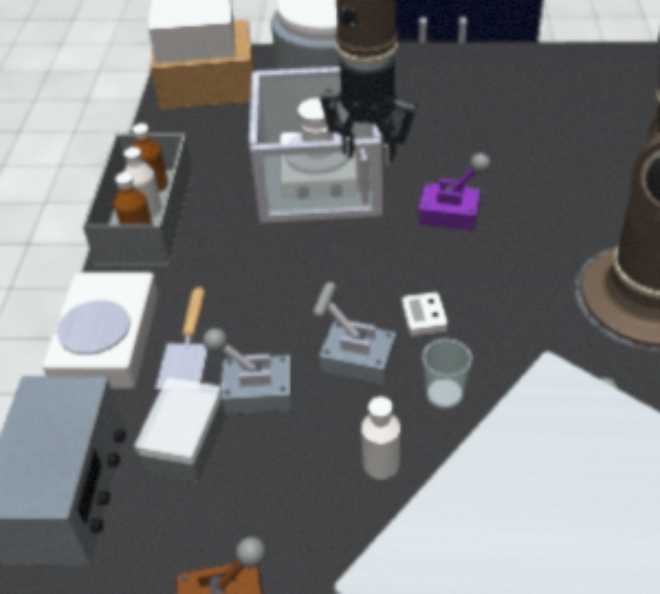

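The T-bar at (325,297) is back on and the ball switch is still on. The door is shut with the jar inside at (313,125), and the other things on the bench are where they were. I'll hand the job in.

```bash
python3 -c "
from cell import env
print(env.finish_job())"
```

```text
the job is handed in; nothing more can be done
None
```

The job is handed in at about 30 s of the 72 s allowed: isolator thrown off, door opened, jar set upright about 5 mm from the plate's centre and released, door shut, then the isolator thrown back on, with the ball switch still on and nothing else seen to have moved; no verdict came back.

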